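# Open the oil filler of a bench gear unit

## Robot

A 7-joint arm with a two-finger parallel gripper is mounted at the origin on the work surface. World frame = base frame: x ahead of the robot, y to its left, z up, the work surface at z = 0. Lengths are in m, angles in rad, forces in N, time in s.
With the tool pointing down it reaches from about 0.425 to 0.875 m from the base axis. Payload 4.7 kg.
Tool frame: the origin (TCP) lies midway between the tips of the shut fingers; the grasp point (between the pads) lies robot.tcp_to_grasp behind it (robot.tcp_to_grasp is the distance from the TCP to the grasp point, in m); z points along the fingers, x is the direction in which the jaws open and shut, and the axes are right-handed (so a half turn about z gives the same grasp; the last joint's range is limited). The gripper opens to 87 mm and grips with 3 to 60 N. Pads are 19 mm wide; open, the fingers measure 117 mm over their backs; the gripper's body (75 mm by 190 mm) begins 51 mm behind the grasp point.
Start: joints at [-1.23, 0.321, -0.07, 1.45, 0.023, 1.371, -0.057], TCP at [0.209, 0.616, 0.223] pointing down, gripper open.
Joint ranges: [-2.86, 2.86], [-0.3, 2.09], [-1.38, 1.24], [0.06, 2.45], [-1.56, 4.7], [0.09, 2.05], [-2.69, 2.69]. Speed limits (rad/s): [2.57, 2.57, 3.14, 3.14, 3.14, 3.14, 3.14].

## Interface

Orientations are given as a unit quaternion [w, x, y, z].
In Python, from workcell import robot gives the robot as it stands. Calls block until the motion is done:
- robot.goto(position, orientation): joint-space move of the TCP to a pose.
- robot.servo_line(position, rotation=None, feed=0.15, max_force=None): straight line of the TCP; rotation=None keeps the orientation; feed is the mean speed in m/s. With max_force (N) it stops when the force on the tool has changed by that much, and returns True; else False.
- robot.goto_joints(angles): joint-space move.
- robot.set_gripper(opening, strength=None): finger opening in m; strength is the grip in N (None keeps the last); returns when the fingers have stopped.
- robot.wait(seconds).
- robot.inverse_kinematics(position, orientation): joint angles nearest the present ones, or None.
- robot.read_camera(name): name is "side" or "top"; returns the picture (384x512x3 uint8, red, green, blue); there is no depth.
- robot.get_calibration(name): a dict with "camera_matrix" (3x3 intrinsics, pixels), "eye" and "attitude" of the camera in the world. Camera axes: x right, y up, looking along -z (the intrinsics and any distortion apply to the point x, -y, -z); pixel columns grow to the right and rows downward; lengths in m; the calibration is good to about 2 mm. A picture is of the moment at which its call begins. get_calibration takes no time and is no camera call.
A pose or a line that the arm cannot do raises robot.Unreachable and nothing moves.
- robot.sign_off(): hands the job in, once; it reports no verdict.
Readings, each from a call of its own:
- robot.get_time_s(): time.
- robot.get_q(): joint angles.
- robot.get_qvel(): joint speeds.
- robot.get_joint_efforts(): joint torques, N m.
- robot.get_ee_pos(): TCP position.
- robot.get_eef_rot(): TCP orientation.
- robot.get_force(): force on the tool from outside, world axes, zero at the start.
- robot.get_moment(): the same for the moment, N m.
- robot.get_opening(): finger opening in m.
Only numpy, scipy, OpenCV 4.12 (cv2) and the standard library are available. Lean on these libraries where they do the work, as an engineer would, in place of code of your own. Each camera call takes 0.05 s, during which the arm holds its last target.

## Task

Unscrew the red filler cap from the top of the green gear unit by turning it anticlockwise, regrasping as often as needed, until its thread lets go; do not wrench it off. Lift it clear and set it down gently, still upright (open end down), in the empty bay of the aluminium parts tray, then let go. Leave the nuts, the wrench, the oil bottle and the glass jar where they are.

Things in the scene. Friction and masses are not known exactly. Their poses are not given: they have to be found in the camera images.
- cap_centre (a point): centre (half-way up, on the axis) of the red plastic screw cap, 56 mm tall, about 0.12 kg: the upper 23 mm is a ribbed grip band 50 mm in diameter, flat on top with a yellow dot; below it a skirt 48 mm in diameter, open underneath. z is its axis, up. It starts fully screwed down, its underside on the gear unit's top
- cap_grip (a point): point on the cap's axis in the middle of the ribbed band, 10 mm below the cap's top, where to grip, lightly (20 to 30 N). Right-hand thread: anticlockwise from above it rises 7 mm a turn (play 0.7 mm up or down, 1.3 mm sideways) and turns easily unless pulled or pushed. A straight pull cannot free it until it has turned about 1.55 turns (9.7 rad); then it lifts straight off
- neck_foot (a point): point on the flat top of the green gear unit, on the axis of its upright steel filler neck, 85 mm above the bench. The neck stands 41 mm above this point, 31 mm in diameter over its thread. The unit is bolted down, body 130 (its x) by 120 mm centred here, base plate 160 by 150 mm; a dark motor 80 mm thick, up to 86 mm high, sticks out 90 mm on its +x side
- empty_bay (a point): centre of the floor of the empty bay of the aluminium parts tray, 4 mm above the bench. The tray is fixed, 130 (its x) by 240 (its y) mm, 20 mm tall, walls 4 mm; a divider makes two bays, each 122 by 114 mm inside. The other bay (centre 118 mm away in the tray's -y) holds two nuts. x and y are the tray's own
- nut_a: loose steel hexagon nut, 30 mm across, 14 mm thick, in the tray's other bay; origin at the centre of its underside
- nut_b: loose brass hexagon nut, 30 mm across, 14 mm thick, in the tray's other bay; origin at the centre of its underside
- wrench: steel open-ended wrench lying flat on the bench between the gear unit and the tray, pointing away from the robot
- oil_bottle: grey plastic oil bottle with black cap, 64 mm in diameter, 170 mm tall, standing to the right; origin at the centre of its underside
- rivet_jar: glass jar with steel lid, 70 mm in diameter, 85 mm tall, standing to the left; origin at the centre of its underside
Not all that is in view belongs to the job. There is more than one size of the part that bears cap_centre; the job needs the smaller.

How it is judged:
By the outcome, as a careful person would: the job done as asked, in the order asked, and still so for the second after the job is handed in, with the robot touching nothing.
It also fails if it takes over 72 s, if anything falls off the work surface, if the arm or the gripper's body presses on something with over 40 N, if the wrist force passes 120 N, or if a joint passes its speed limit or range.

## Working session

There is one attempt and no reset: what is moved stays moved. The work goes in short steps, each a Python script; the robot and the scene stay as the last script left them, time stands still between calls to the robot, and variables do not carry over. Pictures are saved under pics/ and viewed, and the job is handed in when it is done.

```bash
ls; mkdir -p pics; python3 - <<'E'
from workcell import robot
import cv2
for n in("side","top"):
    im=robot.read_camera(n); cv2.imwrite(f"pics/{n}0.png",im[:,:,::-1]); print(n,robot.get_calibration(n))
print(robot.tcp_to_grasp,robot.get_time_s(),robot.get_eef_rot(),robot.get_ee_pos(),robot.get_q())
E
```

```text
pics
side {'camera_matrix': array([[408.06216434,   0.        , 253.50454036],
       [  0.        , 408.06216434, 181.58482413],
       [  0.        ,   0.        ,   1.        ]]), 'eye': array([ 0.10480784, -0.63531075,  0.88008689]), 'attitude': array([ 0.89641373,  0.35374123, -0.10150934, -0.24699275])}
top {'camera_matrix': array([[376.98828641,   0.        , 257.59244135],
       [  0.        , 376.98828641, 193.34854726],
       [  0.        ,   0.        ,   1.        ]]), 'eye': array([0.28522772, 0.0175372 , 1.42154052]), 'attitude': array([ 0.71299955,  0.05025953, -0.0567716 , -0.6970528 ])}
0.0187 0.1 [ 5.54133921e-04  8.12686999e-01  5.82699823e-01 -6.71732387e-04] [0.2085307  0.6151173  0.22156572] [-1.22992539  0.32176437 -0.07009669  1.45154347  0.02262891  1.37081343
 -0.05687594]
```

View pics/side0.png

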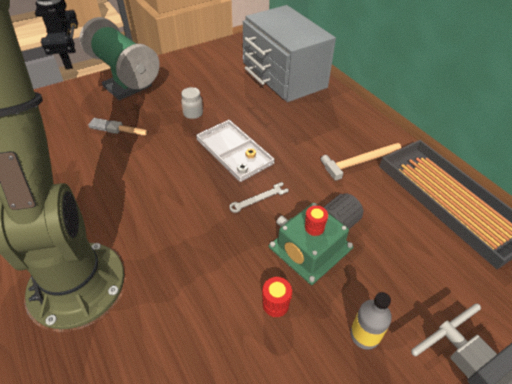

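View pics/top0.png

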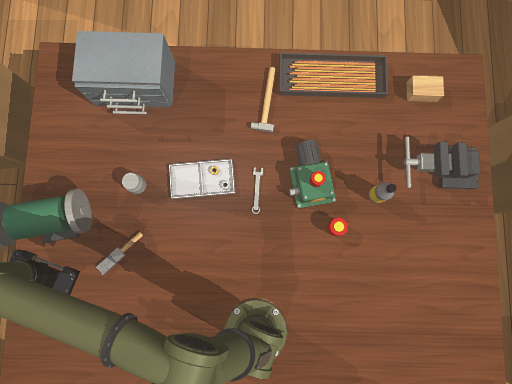

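Side: the cap on the unit is at about (317,218) and a loose decoy cap is on the bench at (277,295). Top: the cap is at about (318,178), and the tray's empty bay is the left one at about (185,180). Next I'll measure these.

```bash
cat > h.py <<'E'
import numpy as np, cv2
from scipy.spatial.transform import Rotation as R
from workcell import robot
def ray(n,px):
    c=robot.get_calibration(n);K=c["camera_matrix"];q=c["attitude"]
    d=np.linalg.inv(K)@[px[0],px[1],1]; d=d*[1,-1,-1]
    return c["eye"],R.from_quat(q,scalar_first=True).apply(d)
def plane(n,px,z):
    e,d=ray(n,px);return e+d*(z-e[2])/d[2]
def tri(a,b):
    (e1,d1),(e2,d2)=ray("side",a),ray("top",b)
    s=np.linalg.lstsq(np.c_[d1,-d2],e2-e1,rcond=None)[0]
    p,q=e1+s[0]*d1,e2+s[1]*d2
    return (p+q)/2,np.linalg.norm(p-q)
def proj(n,p):
    c=robot.get_calibration(n);K=c["camera_matrix"]
    v=R.from_quat(c["attitude"],scalar_first=True).inv().apply(np.array(p)-c["eye"])*[1,-1,-1]
    v=K@v;return v[:2]/v[2]
def blobs(im,lo,hi,amin=8):
    m=cv2.inRange(cv2.cvtColor(im,cv2.COLOR_RGB2HSV),lo,hi)
    n,_,st,ce=cv2.connectedComponentsWithStats(m)
    return m,[(ce[i].round(2),st[i]) for i in range(1,n) if st[i][4]>=amin]
E
python3 - <<'E'
from h import *
Y={}
for n in("side","top"):
    im=cv2.imread(f"pics/{n}0.png")[:,:,::-1].copy()
    m,b=blobs(im,(22,150,150),(35,255,255)); print(n,"yellow",b)
    m,b=blobs(im,(0,200,100),(6,255,255)); print(n,"red",b)
    g,b=blobs(im,(65,80,40),(90,255,255),100); print(n,"green",b)
    x=(330,100) if n=="top" else (0,0)
    s=im[110:250,130:400] if n=="top" else im[80:340,180:400]
    k=3 if n=="side" else 2.9
    cv2.imwrite(f"pics/{n}z.png",cv2.resize(s[:,:,::-1],None,fx=2.3 if n=="side" else 2.9,fy=2.3 if n=="side" else 2.9,interpolation=cv2.INTER_CUBIC))
E
```

```text
side yellow [(array([317.01, 213.18]), array([312, 209,  11,   9,  68], dtype=int32)), (array([276.93, 289.15]), array([270, 282,  15,  15, 167], dtype=int32)), (array([366.03, 336.36]), array([353, 322,  31,  24, 330], dtype=int32))]
side red [(array([268.59, 307.5 ]), array([264, 299,  11,  17,  32], dtype=int32)), (array([272.73, 304.87]), array([270, 302,   7,   7,  15], dtype=int32)), (array([281.09, 307.72]), array([278, 303,   7,  13,  32], dtype=int32)), (array([277.33, 312.44]), array([276, 310,   4,   6,   9], dtype=int32))]
side green [(array([432.61,  67.38]), array([  270,     0,   242,   194, 23979], dtype=int32)), (array([109.74,  46.62]), array([  92,   28,   42,   61, 1001], dtype=int32)), (array([314.02, 245.51]), array([ 271,  213,   79,   68, 2259], dtype=int32))]
top yellow [(array([317.95, 177.36]), array([315, 174,   7,   8,  44], dtype=int32)), (array([379.62, 201.25]), array([377, 200,   6,   3,   8], dtype=int32)), (array([338.46, 226.26]), array([334, 222,  10,  10,  72], dtype=int32))]
top red []
top green [(array([317.71, 183.65]), array([300, 162,  35,  39, 587], dtype=int32)), (array([ 30.01, 215.24]), array([   3,  199,   60,   36, 1338], dtype=int32))]
```

```bash
python3 - <<'E'
from h import *
p,e=tri((317.01,213.18),(317.95,177.36));print("cap top",p,e,np.hypot(*p[:2]))
print(plane("side",(317.01,213.18),.141),plane("top",(317.95,177.36),.141))
p,e=tri((276.93,289.15),(338.46,226.26));print("decoy",p,e)
E
```

```text
cap top [ 0.54355121 -0.20125594  0.1360767 ] 0.0016853438695888271 0.5796135504030354
[ 0.54149051 -0.20438044  0.141     ] [ 0.54179821 -0.20000821  0.141     ]
decoy [ 0.38010493 -0.28659443  0.06577132] 0.0015121931128987375
```

View pics/topz.png

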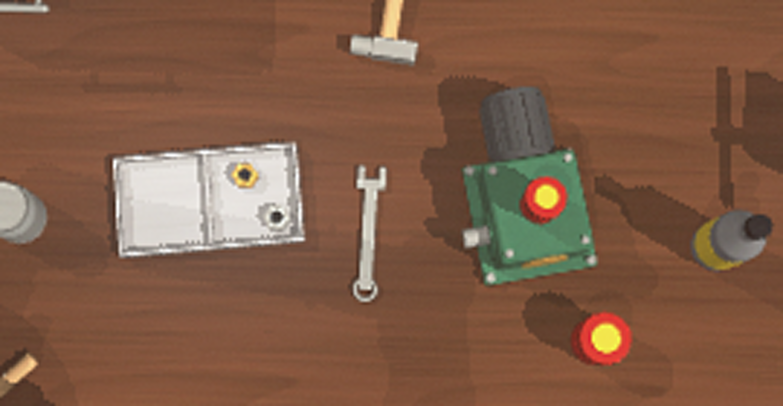

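View pics/sidez.png

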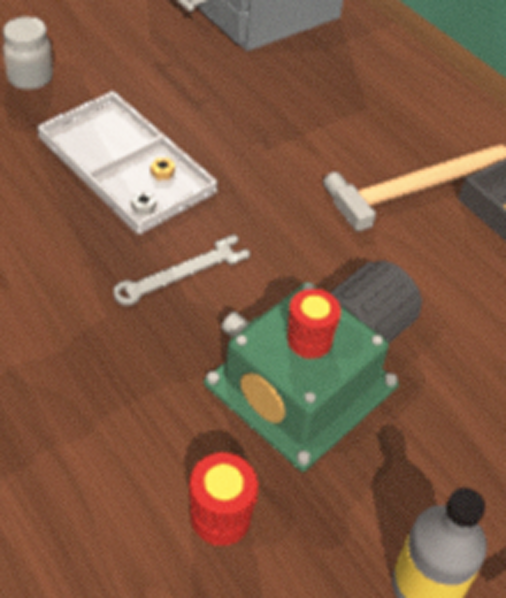

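```bash
python3 - <<'E'
from h import *
C={}
for n,(x0,x1,y0,y1) in (("side",(190,280,115,185)),("top",(160,240,150,205))):
    im=cv2.imread(f"pics/{n}0.png")[:,:,::-1].copy()
    m=cv2.inRange(cv2.cvtColor(im,cv2.COLOR_RGB2HSV),(0,0,110),(179,75,255))
    k=np.zeros_like(m);k[y0:y1,x0:x1]=m[y0:y1,x0:x1]
    cs,_=cv2.findContours(k,cv2.RETR_EXTERNAL,cv2.CHAIN_APPROX_NONE);c=max(cs,key=cv2.contourArea)
    r=cv2.convexHull(c);ap=cv2.approxPolyN(r,4)if hasattr(cv2,'approxPolyN') else cv2.boxPoints(cv2.minAreaRect(c))
    ap=ap.reshape(-1,2).astype(float);print(n,ap.tolist())
    z=.018 if n=="side" else .02
    P=np.array([plane(n,a,z) for a in ap]);print(P.round(4).tolist(),P.mean(0))
    print([np.linalg.norm(P[i]-P[i-1]).round(4) for i in range(4)])
E
python3 - <<'E'
from h import *
q0=robot.get_q();p=robot.get_ee_pos()
q=q0.copy();q[1]-=0.15;q[3]-=0.0
print(robot.inverse_kinematics([0.5416,-.202,.25],robot.get_eef_rot()))
t=robot.get_time_s()
robot.servo_line(p+[0,0,.12]);print(robot.get_ee_pos(),robot.get_time_s()-t)
print(robot.inverse_kinematics([0.5416,-.202,.25],robot.get_eef_rot()))
E
```

```text
side [[278.0, 161.0], [240.0, 182.0], [192.0, 135.0], [229.0, 119.0]]
[[0.635, 0.091, 0.018], [0.4921, 0.0737, 0.018], [0.4616, 0.3341, 0.018], [0.6046, 0.3463, 0.018]] [0.54832672 0.2112886  0.018     ]
[np.float64(0.2572), np.float64(0.1439), np.float64(0.2622), np.float64(0.1436)]
top [[235.0, 193.0], [170.0, 199.0], [168.0, 163.0], [232.0, 158.0]]
[[0.4987, 0.0919, 0.02], [0.4703, 0.3342, 0.02], [0.6079, 0.3496, 0.02], [0.6334, 0.1075, 0.02]] [0.55256608 0.22080785 0.02      ]
[np.float64(0.1356), np.float64(0.244), np.float64(0.1385), np.float64(0.2435)]
[ 0.15510624  0.15369585  0.17419522  1.60246495 -0.02522055  1.38766026
  1.57597376]
[0.20838287 0.61471325 0.34027512] 0.9417000000000001
[-0.26403882  0.17181653  0.65305724  1.6167516  -0.10387276  1.38862945
  1.64480031]
```

Top view gives a tray of about 137×244 mm (true 130×240, within pixel error), with the bay centre at about (0.546, 0.279). The cap is at about (0.542, -0.202). I'll move above the cap and learn which way joint 7 turns.

```bash
python3 - <<'E'
from h import *
def down(psi): # jaw x at angle psi
    x=np.array([np.cos(psi),np.sin(psi),0]);z=np.array([0,0,-1.]);y=np.cross(z,x)
    return R.from_matrix(np.c_[x,y,z]).as_quat(scalar_first=True)
for psi in np.arange(-3,3.1,.5):
    q=robot.inverse_kinematics([0.5416,-.202,.20],down(psi))
    print(round(psi,2),None if q is None else np.round(q,2))
q=robot.get_q()
print(R.from_quat(robot.get_eef_rot(),scalar_first=True).as_matrix()[:,0])
E
```

```text
-3.0 [-0.58  0.29  1.07  1.7  -0.26  1.31 -2.46]
-2.5 [-0.58  0.29  1.07  1.7  -0.26  1.31 -1.96]
-2.0 [-0.58  0.29  1.07  1.7  -0.26  1.31 -1.46]
-1.5 [-0.33  0.21  0.74  1.69 -0.15  1.3  -1.06]
-1.0 [-0.38  0.22  0.8   1.69 -0.16  1.3  -0.55]
-0.5 [-0.43  0.23  0.86  1.69 -0.18  1.3  -0.03]
0.0 [-0.48  0.25  0.92  1.69 -0.2   1.3   0.49]
0.5 [-0.52  0.26  0.98  1.7  -0.22  1.3   1.  ]
1.0 [-0.52  0.26  0.97  1.7  -0.22  1.3   1.5 ]
1.5 [-0.59  0.29  1.07  1.7  -0.26  1.31  2.04]
2.0 [-0.63  0.31  1.13  1.7  -0.29  1.32  2.56]
2.5 [ 1.26  0.4  -1.18  1.64  0.38  1.36  2.53]
3.0 [-0.68  0.36  1.22  1.7  -0.35  1.33 -2.68]
[ 0.32094808  0.94709481 -0.0019347 ]
```

```bash
cat >> h.py <<'E'
def down(psi):
    x=np.array([np.cos(psi),np.sin(psi),0]);z=np.array([0,0,-1.]);y=np.cross(z,x)
    return R.from_matrix(np.c_[x,y,z]).as_quat(scalar_first=True)
def yaw():
    x=R.from_quat(robot.get_eef_rot(),scalar_first=True).as_matrix()[:,0];return np.arctan2(x[1],x[0])
def st():
    return "t%.2f"%robot.get_time_s(),"p",robot.get_ee_pos().round(4),"yaw%.3f"%yaw(),"F",robot.get_force().round(2),"M",robot.get_moment().round(3),"op%.4f"%robot.get_opening(),"q7 %.2f"%robot.get_q()[6]
E
python3 - <<'E'
from h import *
robot.goto_joints([0.34,0.15,0.0,1.5,0,1.45,0.0]);print(*st())
q=robot.inverse_kinematics([0.5425,-.2015,.20],robot.get_eef_rot()*0+down(yaw()));print(q)
robot.goto([0.5425,-.2015,.20],down(yaw()))
robot.wait(.2);print(*st(),robot.get_q().round(3))
for n in("side","top"):
    im=robot.read_camera(n); cv2.imwrite(f"pics/{n}1.png",im[:,:,::-1])
    s=im[120:280,240:400];cv2.imwrite(f"pics/{n}1z.png",cv2.resize(s[:,:,::-1],None,fx=3.6,fy=3.6,interpolation=cv2.INTER_CUBIC))
E
```

```text
t4.22 p [ 0.5542 -0.2229  0.3031] yaw-0.338 F [-0.05 -0.65  0.69] M [-0.1    0.104  0.018] op0.0871 q7 -0.00
[ 0.32372975  0.18254797 -0.01583463  1.66626428  0.0029892   1.29280396
 -0.03080363]
t4.92 p [ 0.5441 -0.2025  0.2028] yaw-0.339 F [-0.12  0.66  0.27] M [-0.109  0.06   0.012] op0.0870 q7 -0.03 [ 0.324  0.181 -0.015  1.662  0.003  1.293 -0.031]
```

View pics/side1z.png

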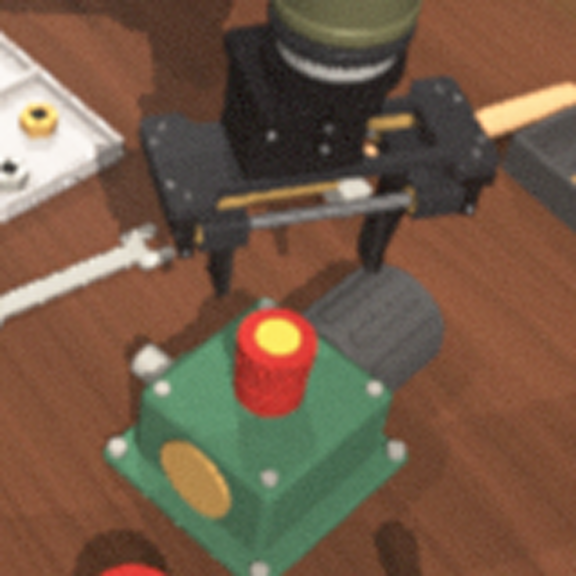

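```bash
python3 - <<'E'
from h import *
p=robot.get_ee_pos();print(*st())
print(proj("side",p))
y=yaw();d=np.array([np.cos(y),np.sin(y),0])
for s in(-1,1):
    u=proj("side",p+d*s*.05);print((u-[240,120])*3.6)
print(proj("side",[.5425,-.2015,.141]),proj("top",[.5425,-.2015,.141]))
print(proj("side",[.5425,-.2015,.141])-proj("side",[.5415,-.2015,.141]),proj("side",[.5425,-.2015,.141])-proj("side",[.5425,-.2025,.141]))
E
```

```text
t5.02 p [ 0.5435 -0.2022  0.2019] yaw-0.339 F [-0.55  0.45  0.55] M [-0.097  0.064 -0.035] op0.0868 q7 -0.03
[320.46256345 194.88079635]
[211.34011107 281.52677649]
[366.76616998 257.8018211 ]
[316.60782582 212.1728395 ] [318.37938848 177.17125534]
[ 0.34529608 -0.17119833] [-0.26045004 -0.28910336]
```

```bash
python3 - <<'E'
from h import *
C=np.array([.5418,-.1995])
q=robot.inverse_kinematics([*C,.20],down(yaw()));q[6]=-2.6
robot.goto_joints(q);print(*st())
robot.servo_line([*C,.1123],feed=.1,max_force=8);robot.wait(.3);print(*st())
F0=robot.get_force()
robot.set_gripper(.054,5);robot.wait(.2);print(*st())
robot.set_gripper(.045,5);robot.wait(.2);print(*st())
print("dF",robot.get_force()-F0)
im=robot.read_camera("side");s=im[120:280,240:400];cv2.imwrite("pics/s2.png",cv2.resize(s[:,:,::-1],None,fx=3.6,fy=3.6,interpolation=cv2.INTER_CUBIC))
E
```

```text
t7.21 p [ 0.5418 -0.1995  0.2   ] yaw-2.904 F [ 0.43 -0.16 -0.6 ] M [0.078 0.177 0.003] op0.0870 q7 -2.60
t8.53 p [ 0.542  -0.1996  0.1127] yaw-2.904 F [-1.26  0.12  0.54] M [0.069 0.152 0.001] op0.0869 q7 -2.60
t9.58 p [ 0.5418 -0.1995  0.1123] yaw-2.904 F [-0.63 -0.72 -0.39] M [ 0.05   0.133 -0.075] op0.0538 q7 -2.60
t10.07 p [ 0.5416 -0.1996  0.1123] yaw-2.904 F [-2.06 -0.59  1.25] M [-0.041  0.499 -0.017] op0.0494 q7 -2.60
dF [-0.80383756 -0.71225373  0.71707587]
```

View pics/s2.png

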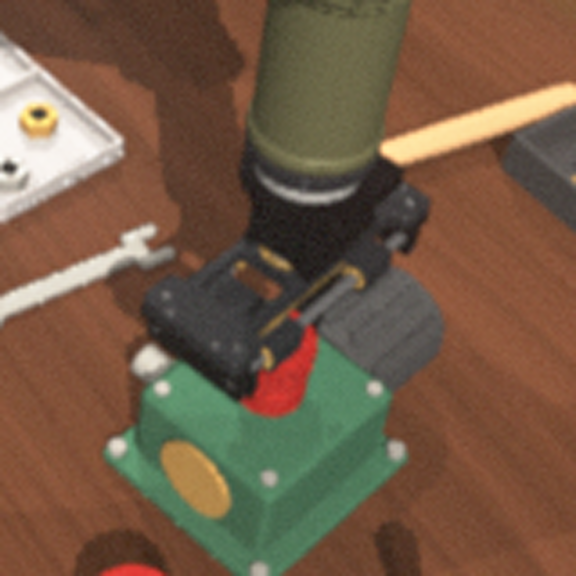

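```bash
python3 - <<'E'
from h import *
def jaw(F): 
    y=yaw();return F[0]*np.cos(y)+F[1]*np.sin(y)
robot.set_gripper(.047,25);robot.wait(.3);print(*st())
robot.set_gripper(.06,25)
q=robot.get_q();q=robot.inverse_kinematics([.5418,-.1995,.1123],down(yaw()));q[6]=-2.6+np.pi/2
robot.goto_joints(q);robot.wait(.2);print(*st())
robot.set_gripper(.047,25);robot.wait(.3);print(*st())
robot.wait(.1);print(*st())
E
```

```text
t10.63 p [ 0.5418 -0.1995  0.1123] yaw-2.904 F [-1.39  0.31  0.05] M [-0.06   0.477 -0.012] op0.0493 q7 -2.60
t12.78 p [ 0.5418 -0.1995  0.1123] yaw-1.332 F [ 0.14 -0.1  -0.04] M [-0.082  0.14  -0.042] op0.0605 q7 -1.03
t13.52 p [ 0.5421 -0.2012  0.1126] yaw-1.333 F [ 1.7  -4.66 -1.29] M [-1.249 -0.24   0.008] op0.0489 q7 -1.03
t13.62 p [ 0.5422 -0.2012  0.1126] yaw-1.333 F [ 1.46 -5.79  0.15] M [-1.25  -0.233  0.036] op0.0490 q7 -1.03
```

```bash
python3 - <<'E'
from h import *
robot.set_gripper(.06,25)
robot.servo_line([.5412,-.2022,.1123],down(yaw()),feed=.01);robot.wait(.1);print(*st())
robot.set_gripper(.047,25);robot.wait(.3);print(*st())
robot.set_gripper(.06,25)
q=robot.inverse_kinematics([.5412,-.2022,.1123],down(yaw()));q[6]=-2.6
robot.goto_joints(q);robot.wait(.1);print(*st())
robot.set_gripper(.047,25);robot.wait(.3);print(*st())
E
```

```text
t14.68 p [ 0.5412 -0.2022  0.1123] yaw-1.332 F [ 0.07 -0.7  -0.62] M [-0.066  0.182  0.059] op0.0600 q7 -1.02
t15.43 p [ 0.5412 -0.2021  0.1123] yaw-1.332 F [-0.4   0.86  1.43] M [0.109 0.168 0.029] op0.0488 q7 -1.02
t17.48 p [ 0.5412 -0.2022  0.1123] yaw-2.908 F [ 0.16 -0.04  0.18] M [ 0.014  0.155 -0.011] op0.0602 q7 -2.60
t18.23 p [ 0.5413 -0.2022  0.1124] yaw-2.908 F [ 1.69  1.22 -0.44] M [ 0.14  -0.179 -0.071] op0.0489 q7 -2.60
```

```bash
cat >> h.py <<'E'
C=np.array([.5415,-.2022])
def stroke(z0,n=4,span=5.2,C=C,extra=0.0):
    s=robot.get_q()[6]
    for i in range(1,n+1):
        a=span*i/n
        q=robot.inverse_kinematics([*C,z0+extra+.007*a/2/np.pi],down(yaw()));q[6]=s+a
        robot.goto_joints(q);print(*st())
        if np.linalg.norm(robot.get_force())>25: print("FORCE");return False
    return True
E
python3 - <<'E'
from h import *
stroke(.1123,4,5.2,extra=.0002)
for n in("side","top"):
    im=robot.read_camera(n)
    s=im[120:280,240:400];cv2.imwrite(f"pics/{n}3z.png",cv2.resize(s[:,:,::-1],None,fx=3.6,fy=3.6,interpolation=cv2.INTER_CUBIC))
E
```

```text
t19.41 p [ 0.5411 -0.2022  0.1136] yaw-1.609 F [-0.55 -0.17 -1.75] M [-0.053  0.137  0.009] op0.0490 q7 -1.30
t20.59 p [ 0.5415 -0.2022  0.1154] yaw-0.309 F [ 0.21  0.08 -1.16] M [-0.053  0.083 -0.013] op0.0489 q7 -0.00
t21.77 p [ 0.5415 -0.2022  0.1168] yaw0.991 F [ 0.07  0.44 -2.34] M [-0.023 -0.02  -0.013] op0.0488 q7 1.30
t22.96 p [ 0.5415 -0.2022  0.1183] yaw2.291 F [-0.2  -1.01 -1.65] M [ 0.095  0.02  -0.015] op0.0488 q7 2.60
```

View pics/side3z.png

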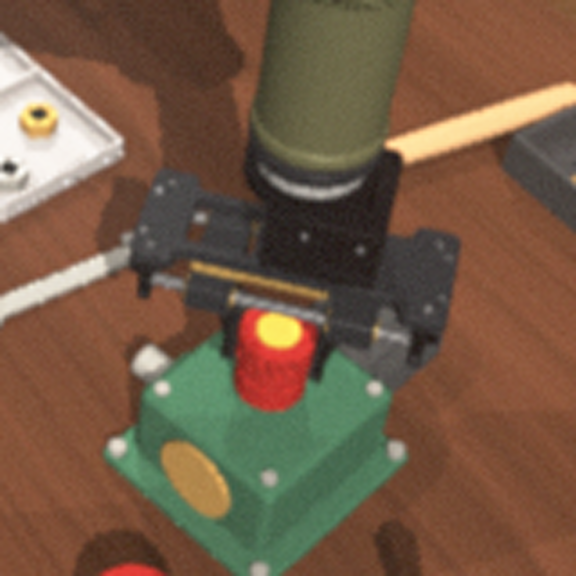

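Stroke 1 went smoothly, with only about 2 N of force. The dot moved up from row ~337 to ~330 in the zoomed picture, so the cap rose as expected. Now I'll regrasp.

```bash
cat >> h.py <<'E'
def regrasp(z,s=-2.6):
    robot.set_gripper(.06,25)
    q=robot.inverse_kinematics([*C,z],down(yaw()));q[6]=s
    robot.goto_joints(q);print(*st())
    robot.set_gripper(.047,25);robot.wait(.1);print("grip",*st())
E
python3 - <<'E'
from h import *
z=.1123+.0058
regrasp(z)
if abs(robot.get_force()).max()<12: stroke(z,4,5.2,extra=.0002)
im=robot.read_camera("side")
s=im[120:280,240:400];cv2.imwrite(f"pics/side4z.png",cv2.resize(s[:,:,::-1],None,fx=3.6,fy=3.6,interpolation=cv2.INTER_CUBIC))
E
```

```text
t27.89 p [ 0.5415 -0.2022  0.1181] yaw-2.908 F [-0.2  -0.53  0.17] M [0.065 0.131 0.012] op0.0599 q7 -2.60
grip t28.43 p [ 0.5415 -0.2022  0.1181] yaw-2.908 F [ 0.11 -0.29  0.89] M [0.074 0.09  0.011] op0.0488 q7 -2.60
t29.62 p [ 0.5413 -0.2022  0.1196] yaw-1.609 F [-0.86 -0.04 -0.55] M [-0.092  0.225  0.001] op0.0490 q7 -1.30
t30.80 p [ 0.5415 -0.2022  0.1212] yaw-0.309 F [-0.33  0.47 -0.33] M [-0.142  0.134 -0.023] op0.0490 q7 -0.00
t31.98 p [ 0.5415 -0.2022  0.1226] yaw0.991 F [-0.09  0.09 -0.29] M [-0.07   0.099  0.041] op0.0489 q7 1.30
t33.17 p [ 0.5415 -0.2021  0.1241] yaw2.291 F [ 0.35  0.54 -1.04] M [ 0.067  0.053 -0.077] op0.0494 q7 2.60
```

View pics/side4z.png

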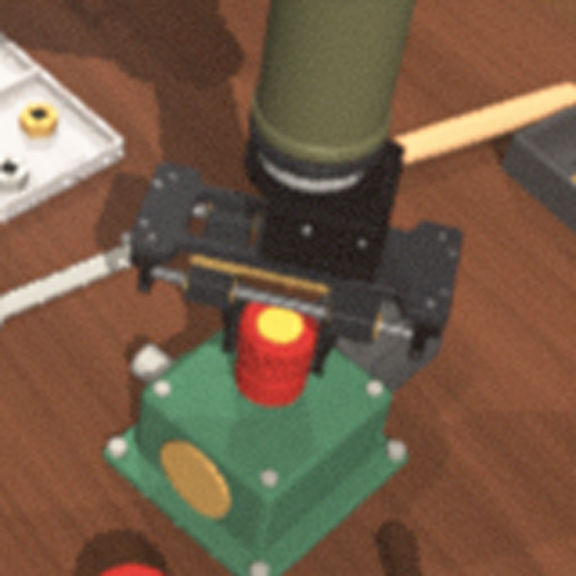

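The cap has been turned 10.4 rad (9.7 needed) and has risen again. I'll do a gentle force-limited lift.

```bash
python3 - <<'E'
from h import *
p=robot.get_ee_pos()
hit=robot.servo_line([*C,p[2]+.008],feed=.02,max_force=6);print(hit,*st())
if not hit:
    hit=robot.servo_line([*C,p[2]+.04],feed=.05,max_force=8);print(hit,*st())
if not hit:
    robot.servo_line([*C,.26],feed=.12);print(*st())
im=robot.read_camera("side")
s=im[80:280,220:420];cv2.imwrite(f"pics/side5z.png",cv2.resize(s[:,:,::-1],None,fx=2.9,fy=2.9,interpolation=cv2.INTER_CUBIC))
E
```

```text
False t33.77 p [ 0.5415 -0.2022  0.1322] yaw2.292 F [-0.23  0.17 -1.63] M [0.111 0.109 0.013] op0.0490 q7 2.60
False t34.56 p [ 0.5413 -0.2022  0.1639] yaw2.292 F [-0.12  0.73 -1.33] M [0.073 0.01  0.001] op0.0490 q7 2.60
t35.51 p [ 0.541 -0.202  0.259] yaw2.292 F [ 0.31 -0.05 -1.42] M [ 0.121  0.118 -0.006] op0.0488 q7 2.60
```

View pics/side5z.png

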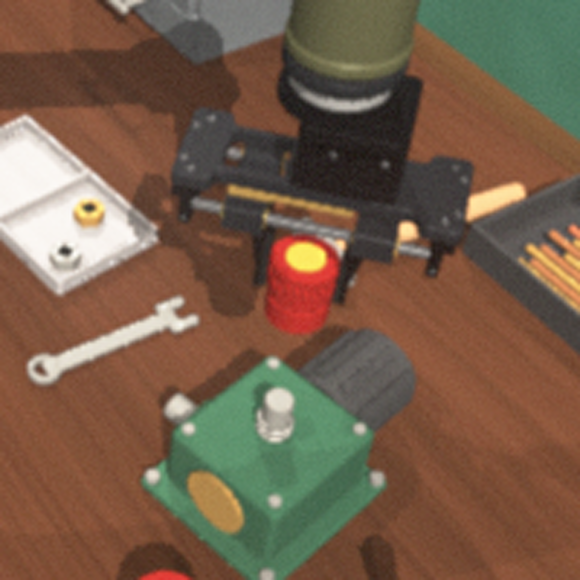

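Cap is free: the bare neck is visible and the cap hangs upright in the jaws. Carrying it to the bay.

```bash
python3 - <<'E'
from h import *
B=np.array([.546,.2794])
y=yaw();best=None
for d in np.arange(-2.5,2.6,.25):
    q=robot.inverse_kinematics([*B,.25],down(y+d))
    if q is None: continue
    c=abs(q-robot.get_q()).max()+ (5 if abs(q[6])>2.6 else 0)
    if best is None or c<best[0]: best=(c,q,y+d)
print(best,robot.get_q().round(2))
robot.goto_joints(best[1]);robot.wait(.2);print(*st())
ya=yaw()
robot.servo_line([*B,.10],down(ya),feed=.12);robot.wait(.1);print(*st())
for n in("side","top"):
    im=robot.read_camera(n)
    s=im[80:240,130:330];cv2.imwrite(f"pics/{n}6z.png",cv2.resize(s[:,:,::-1],None,fx=2.9,fy=2.9,interpolation=cv2.INTER_CUBIC))
E
```

```text
(np.float64(0.4633612202289777), array([-0.14035443,  0.26273787, -0.45689503,  1.49422749,  0.11631111,
        1.41159201,  2.43971909]), np.float64(3.041811927045508)) [ 0.32  0.15 -0.01  1.58  0.    1.41  2.6 ]
t37.52 p [0.5466 0.2781 0.25  ] yaw3.040 F [ 0.49 -0.   -1.31] M [0.051 0.11  0.004] op0.0491 q7 2.44
t39.02 p [0.5465 0.2797 0.101 ] yaw3.040 F [-0.65 -1.15 -1.57] M [ 0.062  0.104 -0.037] op0.0489 q7 2.40
```

View pics/side6z.png

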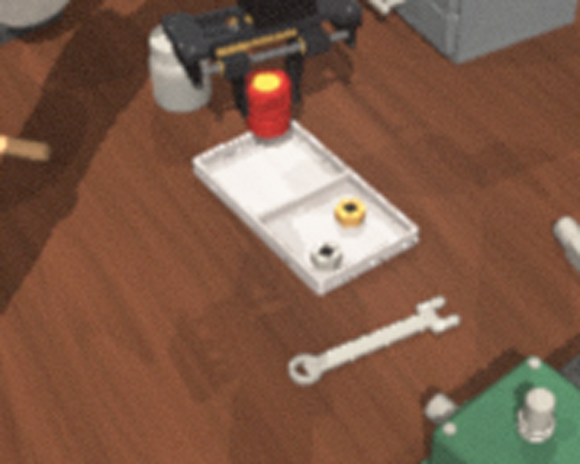

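View pics/top6z.png

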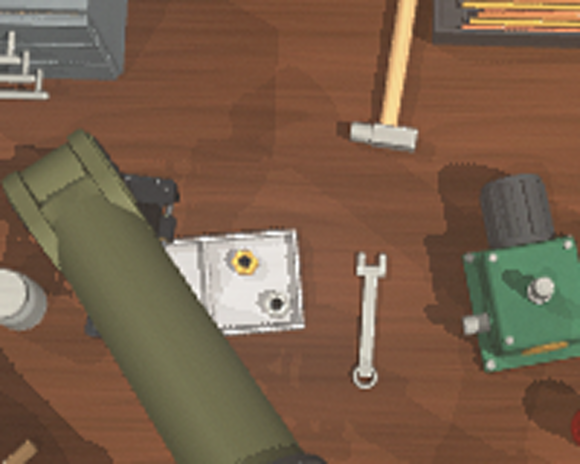

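Cap is upright above the bay, jar is clear beside it, and nuts are undisturbed. Next is a slow lowering with force stop.

```bash
python3 - <<'E'
from h import *
B=np.array([.546,.2794]);ya=yaw()
print("bay px zoom",(proj("side",[*B,.004])-[130,80])*2.9)
robot.servo_line([*B,.037],down(ya),feed=.08,max_force=10);robot.wait(.15);print(*st())
h=robot.servo_line([*B,.0285],down(ya),feed=.01,max_force=4);print(h,*st())
for n in("side",):
    im=robot.read_camera(n)
    s=im[80:240,130:330];cv2.imwrite(f"pics/{n}7z.png",cv2.resize(s[:,:,::-1],None,fx=2.9,fy=2.9,interpolation=cv2.INTER_CUBIC))
E
```

```text
bay px zoom [270.26644652 171.55734922]
t40.20 p [0.5465 0.2797 0.0377] yaw3.040 F [ 0.57  0.26 -1.81] M [0.057 0.117 0.01 ] op0.0489 q7 2.37
True t40.76 p [0.546  0.2789 0.0321] yaw3.039 F [-0.59 -1.33  4.66] M [-0.04   0.197  0.024] op0.0489 q7 2.37
```

View pics/side7z.png

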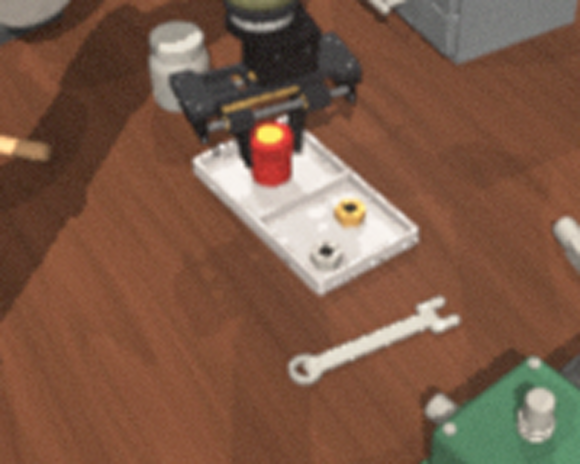

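Touchdown at TCP z 0.0321, against 0.0313 predicted. Cap is in the middle of the bay, so I'll release and back off.

```bash
python3 - <<'E'
from h import *
robot.wait(.1)
robot.set_gripper(.075,20);robot.wait(.2);print(*st())
p=robot.get_ee_pos();ya=yaw()
print(robot.servo_line([p[0],p[1],.20],down(ya),feed=.1,max_force=10),*st())
q=robot.get_q();q[0]-=.5 ;robot.goto_joints(q) if False else robot.servo_line([p[0],p[1],.30],down(ya))
q=robot.get_q();q[0]+=.55;robot.goto_joints(q);robot.wait(.2);print(*st())
for n in("side","top"):
    im=robot.read_camera(n);cv2.imwrite(f"pics/{n}8.png",im[:,:,::-1])
    s=im[80:240,130:330];cv2.imwrite(f"pics/{n}8z.png",cv2.resize(s[:,:,::-1],None,fx=2.9,fy=2.9,interpolation=cv2.INTER_CUBIC))
    print(n,blobs(im,(22,150,150),(35,255,255))[1])
E
```

```text
t41.87 p [0.5451 0.2787 0.031 ] yaw3.040 F [-0.95  0.36  0.74] M [0.086 0.133 0.042] op0.0749 q7 2.37
False t43.71 p [0.5448 0.2785 0.1993] yaw3.040 F [-0.68 -0.37  0.4 ] M [ 0.029  0.054 -0.003] op0.0750 q7 2.43
t45.98 p [ 0.6099 -0.0454  0.299 ] yaw2.493 F [-0.54  0.78  0.4 ] M [0.064 0.085 0.009] op0.0749 q7 2.44
side [(array([276.99, 289.04]), array([270, 282,  15,  15, 164], dtype=int32)), (array([365.78, 336.23]), array([353, 322,  31,  24, 343], dtype=int32))]
top [(array([183.13, 177.13]), array([180, 174,   7,   7,  39], dtype=int32)), (array([379.44, 201.22]), array([377, 200,   6,   3,   9], dtype=int32)), (array([338.39, 226.24]), array([334, 222,  10,  10,  71], dtype=int32))]
```

View pics/side8z.png

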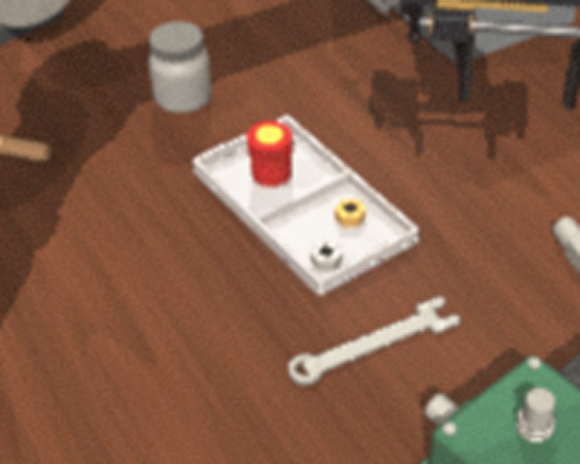

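View pics/top8.png

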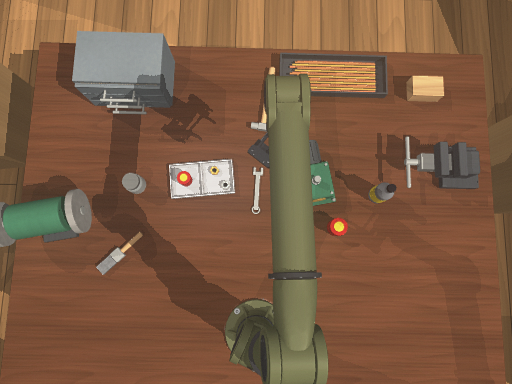

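The cap stands upright in the empty bay, at (183,177) in the top view. The nuts, wrench, bottle and jar are where they were, and the arm is clear.

```bash
python3 - <<'E'
from h import *
print(plane("top",(183.13,177.13),.06))
robot.sign_off();print(robot.get_time_s())
E
```

```text
[0.54702761 0.2817515  0.06      ]
the job is handed in; nothing more can be done
the job is handed in; nothing more can be done
```

I unscrewed the red cap in two anticlockwise strokes of 5.2 rad each (10.4 rad in all, with one regrasp at 25 N). I followed the 7 mm/turn rise, and it then lifted off without any pull. I set it down upright in the tray's empty bay and let go. The job was handed in at about 46 s; `sign_off` gives no verdict.

- **Forces:** about 2 N during turning, about 6 N while centring the grip, and about 5 N at touchdown. The limits are 40 N and 120 N.
- **Placement:** the cap's dot measured at (0.547, 0.282), against the bay centre of (0.546, 0.279). It touched down within 1 mm of the expected height.
- **Everything else:** the nuts, wrench, bottle, jar and the larger loose cap look unmoved, and the arm ended clear of everything.

**Disagreements:**
- The two cameras differed by about 4 mm on the cap's starting position, and its triangulated top came out 5 mm low (0.136 m instead of 0.141 m). I settled the position by gripping it in two directions and reading the force.
- In the last side picture, the yellow mask missed the cap's dot. The cap is plainly visible by eye there, and the top view's mask found it.

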